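# Line up the tablet tubes by height on the cabinet shelf

### The job

Line up the four aluminium tablet tubes in order of height along the white shelf, each standing upright in the middle of its own grey disc, with the tallest next to the steel tumbler and the shortest next to the lidded denture cup. Do not knock a tube over, and leave the tumbler and the cup standing where they are.

Things in the scene. Friction and masses are not known exactly. Their poses are not given: they have to be found in the camera images.
- tube_1: The shortest of four tablet tubes: round aluminium tube 28 mm in diameter, 56 mm tall in all, the top 12 mm a rigid shut white flip cap (hinge lug and thumb tab stand out 4 mm at the cap only). About 57 g. Starts upright on the counter (z = 0) in front of the shelf; loose brush, tweezers and floss box, under 20 mm high, lie between the tubes. Origin: centre of its underside; z up its axis.
- tube_2: The second shortest of four tablet tubes: round aluminium tube 31 mm in diameter, 78 mm tall in all, the top 12 mm a rigid shut white flip cap (hinge lug and thumb tab stand out 4 mm at the cap only). About 66 g. Starts upright on the counter (z = 0) in front of the shelf; loose brush, tweezers and floss box, under 20 mm high, lie between the tubes. Origin: centre of its underside; z up its axis.
- tube_3: The second tallest of four tablet tubes: round aluminium tube 34 mm in diameter, 100 mm tall in all, the top 12 mm a rigid shut white flip cap (hinge lug and thumb tab stand out 4 mm at the cap only). About 75 g. Starts upright on the counter (z = 0) in front of the shelf; loose brush, tweezers and floss box, under 20 mm high, lie between the tubes. Origin: centre of its underside; z up its axis.
- tube_4: The tallest of four tablet tubes: round aluminium tube 37 mm in diameter, 122 mm tall in all, the top 12 mm a rigid shut white flip cap (hinge lug and thumb tab stand out 4 mm at the cap only). About 83 g. Starts upright on the counter (z = 0) in front of the shelf; loose brush, tweezers and floss box, under 20 mm high, lie between the tubes. Origin: centre of its underside; z up its axis.
- disc_a: One of four alike round flat grey plastic discs, 60 mm across and 3 mm thick, fixed in a straight row at 85 mm spacing on top of the white ceramic shelf; which letter lies where in the row changes from start to start. The shelf (fixed, 120 x 540 mm, long side along the row) has its top 20 mm above the counter. Origin: centre of the disc's underside, 20 mm above the counter, so the disc's upper face is 23 mm above the counter; z up.
- disc_b: One of four alike round flat grey plastic discs, 60 mm across and 3 mm thick, fixed in a straight row at 85 mm spacing on top of the white ceramic shelf; which letter lies where in the row changes from start to start. The shelf (fixed, 120 x 540 mm, long side along the row) has its top 20 mm above the counter. Origin: centre of the disc's underside, 20 mm above the counter, so the disc's upper face is 23 mm above the counter; z up.
- disc_c: One of four alike round flat grey plastic discs, 60 mm across and 3 mm thick, fixed in a straight row at 85 mm spacing on top of the white ceramic shelf; which letter lies where in the row changes from start to start. The shelf (fixed, 120 x 540 mm, long side along the row) has its top 20 mm above the counter. Origin: centre of the disc's underside, 20 mm above the counter, so the disc's upper face is 23 mm above the counter; z up.
- disc_d: One of four alike round flat grey plastic discs, 60 mm across and 3 mm thick, fixed in a straight row at 85 mm spacing on top of the white ceramic shelf; which letter lies where in the row changes from start to start. The shelf (fixed, 120 x 540 mm, long side along the row) has its top 20 mm above the counter. Origin: centre of the disc's underside, 20 mm above the counter, so the disc's upper face is 23 mm above the counter; z up.
- tumbler: Open stainless steel tumbler, 72 mm across the rim, 105 mm tall, loose, standing at one end of the shelf in line with the discs, 94 mm from the centre of the nearest disc; which end changes from start to start. Origin: centre of its underside, z up. Not to be moved.
- denture_cup: White plastic denture cup with its lid on, 80 mm across the lid, 76 mm tall with the lid's grip, loose, standing at the other end of the shelf in line with the discs, 94 mm from the centre of the nearest disc. Origin: centre of its underside, z up. Not to be moved.
Things that resemble listed ones, but are neither listed nor needed, are in the scene too. What is shaped like the tube_1 but blue is not meant. What is shaped like the tube_2 but red is not meant.

How it is judged:
By the outcome, as a careful person would: the job done as asked, in the order asked, and still so for the second after the job is handed in, with the robot touching nothing.
It also fails if it takes over 106 s, if anything falls off the work surface, if the arm or the gripper's body presses on something with over 40 N, if the wrist force passes 120 N, or if a joint passes its speed limit or range.

### The arm

A 6-joint arm with a two-finger parallel gripper is mounted at the origin on the work surface. World frame = base frame: x ahead of the robot, y to its left, z up, the work surface at z = 0. Lengths are in m, angles in rad, forces in N, time in s.
With the tool pointing down it reaches from about 0.25 to 0.775 m from the base axis. Payload 4 kg.
Tool frame: the origin (TCP) lies at the centre of the arm's flange, where the gripper is bolted on; the fingertips stand ahead of it and the grasp point (between the pads) lies 180 mm ahead of it (robot.tcp_to_tips is the z of the fingertips in the tool frame, in m); z points along the fingers, y is the direction in which the jaws open and shut (so a half turn about z gives the same grasp; the last joint's range is limited). The gripper opens to 94 mm and grips with 3 to 60 N. Pads are 16 mm wide; open, the fingers measure 119 mm over their backs; the gripper's body (75 mm by 177 mm) begins 78 mm behind the grasp point.
Start: joints at [1.093, 0.087, 1.371, -0, 1.684, -0.103], TCP at [0.201, 0.512, 0.405] pointing down, gripper open.
Joint ranges: [-3.1, 3.1], [-0.76, 2.03], [0.27, 2.55], [-1.08, 4.22], [0.17, 2.65], [-2.57, 2.57]. Speed limits (rad/s): [2.79, 2.79, 3.14, 3.14, 3.14, 3.14].

### API

Orientations are given as [roll, pitch, yaw] about the fixed x, y, z axes, in that order (R = Rz(yaw) Ry(pitch) Rx(roll)).
In Python, from bench import robot gives the robot as it stands.
- The arm moves only by the tool move_arm, never from a script. Its argument "increments" is a list that holds one entry, the list of rows, each a list of 7 numbers: the opening, from 0 (shut) to 1 (fully open), then the shift along the tool's x, y, z as a fraction of full scale, then the turn, a rotation vector about the tool's x, y, z as a fraction of full scale. In form: [[[jaw, dx, dy, dz, rx, ry, rz], ...]]. A call has 1 to 8 rows; each row is the pose to reach, as a shift and turn from the pose commanded when the call began, along the tool's axes at that moment; what a row does not reach only later rows make up. Full scale, the value 1, is 0.1 m for a shift and pi/2 rad for a turn. A row lasts 1/12 s, in which the tool goes at most 41.7 mm and 7.16 degrees, less where a joint would pass 70% of its speed; a pose out of reach is approached as far as the arm can. A call with a number of a shift or a turn outside -1 to 1 is refused whole. A call with a gripper value outside its range is refused whole. The fingers move at their own pace and stop on an object; the grip force is fixed at half the most. Time passes only in rows, so rows that repeat a pose let the fingers close. It gives the time, the measured TCP pose, the force and the opening at its end, in the units of the state.
- robot.get_obs(): the state, without advancing time (a new reading comes with each control period).
- robot.snapshot(name): name is "side" or "top" or "wrist"; returns (picture, depth): 420x560x3 uint8, red, green, blue; 420x560 float32, m along the optical axis (not along the pixel's ray), 0 where there is no reading.
- robot.camera_params(name): a dict with "mtx" (3x3 intrinsics, pixels), "R" (3x3) and "t" (3): a world point X has camera coordinates R X + t. Camera axes: x right, y down, z forward; pixel columns grow to the right and rows downward; lengths in m; the calibration is good to about 2 mm. A picture is of the moment at which its call begins: read the wrist's pose just before it. camera_params takes no time and is no camera call; for the wrist camera it gives the pose at the moment of the call.
- robot.close_job(): hands the job in, once; it reports no verdict.
The state is a dict: "time": time; "joint_positions": joint angles; "qvel": joint speeds; "joint_torque": joint torques, N m; "tool_pos": TCP position; "ee_rot": TCP orientation; "wrist_force": force on the tool from outside, world axes, zero at the start; "wrist_torque": the same for the moment, N m; "width": finger opening in m.
Only numpy, scipy, OpenCV 4.12 (cv2) and the standard library are available. Lean on these libraries where they do the work, as an engineer would, in place of code of your own. Each camera call takes 0.05 s, during which the arm holds its last target.

## Working session

There is one attempt and no reset: what is moved stays moved. The work goes in short steps, Python scripts to look and compute and a tool call to move; the robot and the scene stay as the last step left them, time stands still between calls to the robot, and variables do not carry over. Pictures are saved under pics/ and viewed, and the job is handed in when it is done.

Besides the shell and the picture viewer there is one more tool, called after ">>>" by a JSON object that holds its "op" and its "data". move_arm: Moves the arm, as the interface text tells. Its arguments: {"type":"object","properties":{"increments":{"type":"array","items":{"type":"array","items":{"type":"array","items":{"type":"number","minimum":-1,"maximum":1}}}}},"required":["increments"]}

```bash
ls; mkdir -p pics
python3 - <<'E'
from bench import robot
import cv2, numpy as np
o=robot.get_obs(); print({k:np.round(v,3) for k,v in o.items()}, robot.tcp_to_tips)
for n in ("top","side"):
    im,d=robot.snapshot(n); cv2.imwrite(f"pics/{n}0.png",im[:,:,::-1]); np.save(f"{n}0_d.npy",d); np.save(f"{n}0_i.npy",im)
    p=robot.camera_params(n); np.savez(f"{n}0_p.npz",**p); print(n,{k:np.round(v,3).tolist() for k,v in p.items()})
E
```

```text
pics
{'time': np.float64(0.0), 'joint_positions': array([ 1.093,  0.088,  1.372, -0.   ,  1.684, -0.103]), 'qvel': array([ 0.001, -0.001,  0.001,  0.   , -0.   ,  0.001]), 'joint_torque': array([ 2.0000e-03, -3.4017e+01, -3.0244e+01,  7.2000e-02,  3.3000e-02,
       -0.0000e+00]), 'tool_pos': array([0.201, 0.512, 0.403]), 'ee_rot': array([-3.139, -0.   ,  2.767]), 'wrist_force': array([-0.035,  0.63 ,  0.099]), 'wrist_torque': array([-0.007, -0.   , -0.051]), 'width': np.float64(0.094)} 0.1992
top {'mtx': [[545.375, 0.0, 281.964], [0.0, 545.375, 212.373], [0.0, 0.0, 1.0]], 'R': [[-0.059, -0.998, -0.002], [-0.978, 0.058, -0.2], [0.2, -0.01, -0.98]], 't': [0.033, 0.503, 1.032]}
side {'mtx': [[381.172, 0.0, 280.916], [0.0, 381.172, 208.759], [0.0, 0.0, 1.0]], 'R': [[-0.868, -0.496, -0.015], [-0.335, 0.607, -0.72], [0.367, -0.62, -0.693]], 't': [0.463, 0.178, 0.583]}
```

View pics/top0.png

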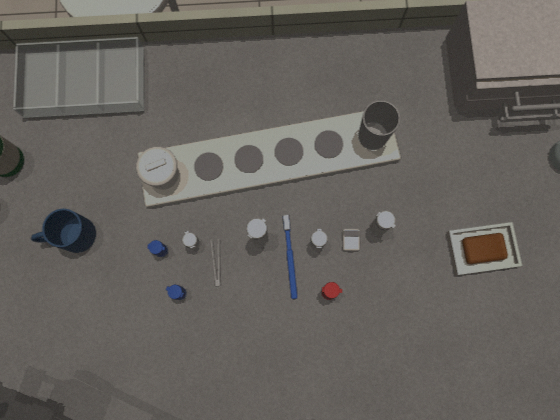

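View pics/side0.png

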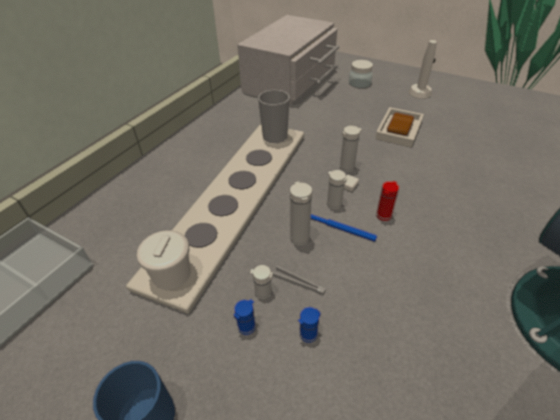

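The top view shows the four white-capped tubes at about (190,240), (257,229), (319,239) and (385,220). The discs are at (208,166) to (329,144), with the cup at the left end and the tumbler at the right. Next I measure them.

```bash
cat > h.py <<'E'
import numpy as np, cv2
def cloud(d,p):
    v,u=np.mgrid[0:d.shape[0],0:d.shape[1]]
    K=p['mtx']; c=np.stack([(u-K[0,2])/K[0,0]*d,(v-K[1,2])/K[1,1]*d,d],-1)
    return (c-p['t'])@p['R']   # R^T (c-t)
def ray(uv,z,p):
    K=p['mtx'];R=p['R'];C=-R.T@p['t']
    r=R.T@np.array([(uv[0]-K[0,2])/K[0,0],(uv[1]-K[1,2])/K[1,1],1]); return C+r*(z-C[2])/r[2]
def proj(X,p):
    c=p['R']@np.asarray(X)+p['t'];q=p['mtx']@c; return q[:2]/q[2]
E
python3 - <<'E'
from h import *
for n in ("top",):
    p=np.load(n+"0_p.npz");d=np.load(n+"0_d.npy");im=np.load(n+"0_i.npy");P=cloud(d,p)
    print("counter z",np.median(P[300:380,200:300,2]))
    for (u,v) in [(190,240),(257,229),(319,239),(385,220),(331,291),(157,248),(176,292)]:
        w=P[v-16:v+17,u-16:u+17].reshape(-1,3); zt=np.percentile(w[w[:,2]<.2][:,2],99.5)
        s=w[(w[:,2]>zt-.006)&(w[:,2]<.2)]; (c,r)=cv2.minEnclosingCircle(s[:,:2].astype(np.float32))
        print((u,v),"zt",round(zt,4),len(s),"mean",s.mean(0).round(4),"enc",np.round(c,4),round(r,4), ray((u,v),zt,p).round(3))
    # discs
    hsv=cv2.cvtColor(im,cv2.COLOR_RGB2HSV)
    g=cv2.cvtColor(im,cv2.COLOR_RGB2GRAY)
    for (u,v) in [(208,166),(249,159),(289,151),(329,144)]:
        m=np.zeros_like(g); m[v-20:v+21,u-20:u+21]=(g[v-20:v+21,u-20:u+21]<130)
        _,l,st,ce=cv2.connectedComponentsWithStats(m); k=l[v,u]
        print("disc",st[k],ce[k].round(1),ray(ce[k],.023,p).round(4), "z",np.median(P[v-5:v+6,u-5:u+6,2]).round(4))
    for nm,(u,v) in {"cup":(157,166),"tum":(378,120)}.items():
        w=P[v-40:v+41,u-40:u+41].reshape(-1,3)
        if nm=="cup": s=w[(w[:,2]>.05)&(w[:,2]<.09)]
        else: s=w[(w[:,2]>.115)&(w[:,2]<.135)]
        print(nm,s[:,2].max(),cv2.minEnclosingCircle(s[:,:2].astype(np.float32)),len(s))
    for name,(x0,x1,y0,y1) in {"a":(130,420,90,310)}.items():
        cv2.imwrite("pics/top0z.png",cv2.resize(im[y0:y1,x0:x1,::-1],None,fx=2.7,fy=2.7,interpolation=cv2.INTER_CUBIC))
E
```

```text
counter z -4.298410913400094e-05
(190, 240) zt 0.0595 139 mean [0.4604 0.188  0.0561] enc [0.4606 0.1889] 0.0175 [0.458 0.185 0.06 ]
(257, 229) zt 0.1253 289 mean [0.4637 0.0533 0.122 ] enc [0.4627 0.0513] 0.0217 [0.461 0.051 0.125]
(319, 239) zt 0.0822 179 mean [ 0.4447 -0.0634  0.0785] enc [ 0.4458 -0.063 ] 0.0172 [ 0.442 -0.064  0.082]
(385, 220) zt 0.1037 236 mean [ 0.469  -0.1901  0.1006] enc [ 0.4684 -0.1902] 0.02 [ 0.467 -0.189  0.104]
(331, 291) zt 0.0815 211 mean [ 0.3452 -0.0803  0.0784] enc [ 0.3456 -0.0813] 0.0185 [ 0.343 -0.08   0.081]
(157, 248) zt 0.0588 159 mean [0.4492 0.2545 0.0557] enc [0.4513 0.2537] 0.0172 [0.446 0.25  0.059]
(176, 292) zt 0.0596 148 mean [0.3612 0.2195 0.0561] enc [0.3609 0.22  ] 0.0172 [0.359 0.214 0.06 ]
disc [194 152  30  29 667] [208.2 166.1] [0.6167 0.1495 0.023 ] z 0.0232
disc [234 145  29  28 655] [248.3 158.7] [0.6279 0.0657 0.023 ] z 0.0228
disc [274 138  30  28 648] [288.4 151.3] [ 0.6389 -0.0185  0.023 ] z 0.0234
disc [314 130  29  29 653] [328.2 143.8] [ 0.6502 -0.1027  0.023 ] z 0.0236
cup 0.0899954436630878 ((0.6047598719596863, 0.244211345911026), 0.04044241085648537) 832
tum 0.13100889414822797 ((0.6633290648460388, -0.19489075243473053), 0.036844704300165176) 312
```

View pics/top0z.png

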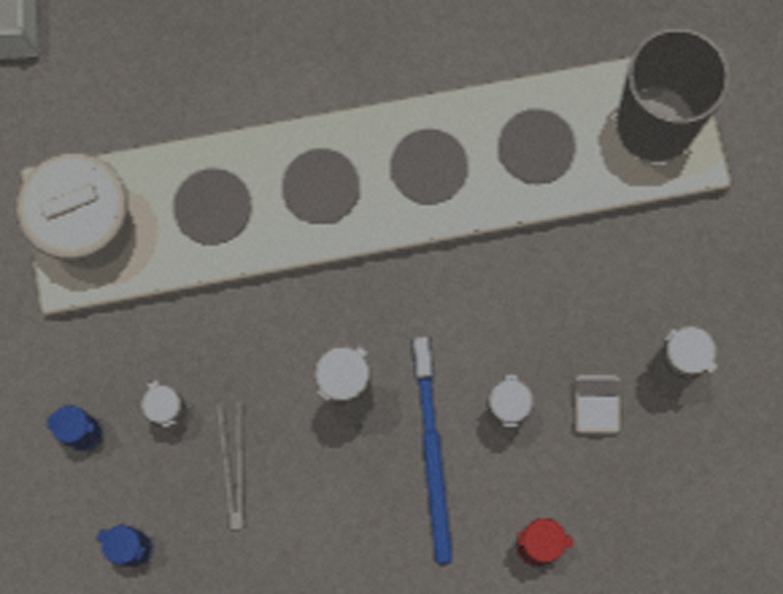

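>>> {"op": "move_arm", "data": {"increments": [[[1,-0.35,-0.3,0,0,0,0.08],[1,-0.7,-0.6,0,0,0,0.16],[1,-1,-0.8,0,0,0,0.24],[1,-1,-0.8,0,0,0,0.32],[1,-1,-0.8,0,0,0,0.4],[1,-1,-0.8,0,0,0,0.48],[1,-1,-0.8,0,0,0,0.56],[1,-1,-0.8,0,0,0,0.63]]]}}

```text
time: 0.77
tool_pos: [0.2652, 0.4005, 0.4042]
ee_rot: [-3.141, 0.001, 1.771]
wrist_force: [-0.7, 0.9, 0.7]
width: 0.0937
```

```bash
cat > to.py <<'E'
import sys,numpy as np
from scipy.spatial.transform import Rotation as Ro
from bench import robot
def to(x,y,z,yaw=1.703):   # target TCP; prints tool-axis fractions from measured pose
    o=robot.get_obs(); R=Ro.from_euler('xyz',o['ee_rot']).as_matrix()
    d=R.T@(np.array([x,y,z])-o['tool_pos']); r=Ro.from_matrix(R.T@Ro.from_euler('xyz',[np.pi,0,yaw]).as_matrix()).as_rotvec()
    print("t",round(float(o['time']),2),"pos",o['tool_pos'].round(4),"rpy",o['ee_rot'].round(3),"w",round(float(o['width']),4),"F",o['wrist_force'].round(1))
    print("-> shift",(d/.1).round(3),"turn",(r/(np.pi/2)).round(4))
if __name__=="__main__": to(*map(float,sys.argv[1:]))
E
python3 to.py .463 .053 .40
```

```text
t 0.77 pos [0.2652 0.4005 0.4042] rpy [-3.141e+00  1.000e-03  1.771e+00] w 0.0937 F [-0.7  0.9  0.7]
-> shift [-3.798  1.249  0.043] turn [-0.0005  0.0004  0.0431]
```

>>> {"op": "move_arm", "data": {"increments": [[[1,-0.35,0.35,0,0,0,0.043],[1,-0.7,0.7,0,0,0,0.043],[1,-1,1,0,0,0,0.043],[1,-1,1,0,0,0,0.043],[1,-1,1,0,0,0,0.043]]]}}

```text
time: 1.18
tool_pos: [0.3861, 0.3214, 0.4037]
ee_rot: [-3.141, 0.002, 1.704]
wrist_force: [-0.3, 0.2, -0.3]
width: 0.0941
```

```bash
python3 to.py .46 .19 .40
```

```text
t 1.18 pos [0.3861 0.3214 0.4037] rpy [-3.141e+00  2.000e-03  1.704e+00] w 0.0941 F [-0.3  0.2 -0.3]
-> shift [-1.401  0.558  0.039] turn [-0.0004  0.0011  0.0009]
```

>>> {"op": "move_arm", "data": {"increments": [[[1,-0.35,0.2,0,0,0,0],[1,-0.7,0.4,0,0,0,0],[1,-1,0.55,0,0,0,0],[1,-1,0.55,0,0,0,0],[1,-1,0.55,0,0,0,0]]]}}

```text
time: 1.6
tool_pos: [0.4519, 0.2314, 0.4042]
ee_rot: [-3.14, -0.001, 1.707]
wrist_force: [0.4, 0.6, 0.1]
width: 0.0942
```

Run:
```python
from to import *; from h import *
to(.46,.19,.4)
p=robot.camera_params("wrist"); im,d=robot.snapshot("wrist"); cv2.imwrite("pics/w1.png",im[:,:,::-1]); np.save("w1_d.npy",d);np.save("w1_i.npy",im);np.savez("w1_p.npz",**p)
print("cam at",(-p['R'].T@p['t']).round(3),p['R'][2].round(3))
```

```text
t 1.6 pos [0.4519 0.2314 0.4042] rpy [-3.140e+00 -1.000e-03  1.707e+00] w 0.0942 F [0.4 0.6 0.1]
-> shift [-0.421  0.024  0.041] turn [-0.001  -0.0004  0.0027]
cam at [0.442 0.304 0.386] [ 0.032 -0.249 -0.968]
```

View pics/w1.png

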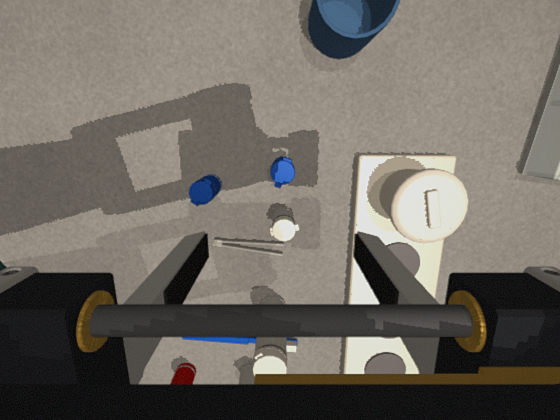

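The wrist view shows the white cap of tube_1 at (284,228) and disc A near (402,262), partly hidden by a finger. I'll cross-check it against the top view.

```bash
cat >> h.py <<'E'
def cap(im,d,p,uv,zt,h=30,zr=.2):
    # points on the cap's top face from depth, median centre of the face extents
    P=cloud(d,p); u,v=uv; w=P[max(0,v-h):v+h+1,max(0,u-h):u+h+1].reshape(-1,3)
    s=w[abs(w[:,2]-zt)<.004]; c,r=cv2.minEnclosingCircle(s[:,:2].astype(np.float32))
    g=cv2.cvtColor(im,cv2.COLOR_RGB2HSV); m=np.zeros(g.shape[:2],np.uint8)
    sl=np.s_[max(0,v-h):v+h+1,max(0,u-h):u+h+1]
    m[sl]=((abs(P[...,2]-zt)<.006)[sl]).astype(np.uint8)
    m=cv2.morphologyEx(m,cv2.MORPH_OPEN,np.ones((5,5),np.uint8))
    M=cv2.moments(m,True); ce=(M['m10']/M['m00'],M['m01']/M['m00'])
    return s.mean(0).round(4),np.round(c,4),round(r,4),"px",np.round(ce,1),"ray",ray(ce,zt,p).round(4),int(M['m00'])
E
python3 - <<'E'
from h import *
p=np.load("w1_p.npz");d=np.load("w1_d.npy");im=np.load("w1_i.npy")
print("z counter",np.median(cloud(d,p)[80:130,100:200,2]))
print(cap(im,d,p,(284,228),.056))
p=np.load("top0_p.npz");d=np.load("top0_d.npy");im=np.load("top0_i.npy")
for uv,z in [((190,240),.056),((257,229),.122),((319,239),.078),((385,220),.1)]: print(cap(im,d,p,uv,z,16))
E
```

```text
z counter 0.0016099286479514918
(array([0.4594, 0.191 , 0.057 ]), array([0.4598, 0.1909]), 0.0173, 'px', array([283.1, 229. ]), 'ray', array([0.4592, 0.1909, 0.056 ]), 474)
(array([0.4602, 0.1882, 0.0555]), array([0.4606, 0.1889]), 0.0175, 'px', array([188.9, 239.6]), 'ray', array([0.4598, 0.1877, 0.056 ]), 158)
(array([0.4631, 0.0532, 0.1217]), array([0.4627, 0.0513]), 0.0217, 'px', array([255.8, 228.7]), 'ray', array([0.4621, 0.0534, 0.122 ]), 290)
(array([ 0.4446, -0.0637,  0.078 ]), array([ 0.445, -0.063]), 0.018, 'px', array([317.8, 238.8]), 'ray', array([ 0.4431, -0.0624,  0.078 ]), 191)
(array([ 0.4686, -0.1903,  0.1001]), array([ 0.4694, -0.1914]), 0.0201, 'px', array([385. , 219.6]), 'ray', array([ 0.4689, -0.19  ,  0.1   ]), 257)
```

>>> {"op": "move_arm", "data": {"increments": [[[1,-0.35,0.02,0,0,0,0.003],[1,-0.43,0.02,0.3,0,0,0.003],[1,-0.43,0.02,0.65,0,0,0.003],[1,-0.43,0.02,1,0,0,0.003],[1,-0.43,0.02,1,0,0,0.003],[1,-0.43,0.02,1,0,0,0.003]]]}}

```text
time: 2.15
tool_pos: [0.4583, 0.1908, 0.303]
ee_rot: [-3.136, 0.0, 1.707]
wrist_force: [0.6, -0.2, 0.8]
width: 0.0942
```

```bash
python3 to.py .4597 .1895 .207
```

```text
t 2.15 pos [0.4583 0.1908 0.303 ] rpy [-3.136  0.     1.707] w 0.0942 F [ 0.6 -0.2  0.8]
-> shift [-0.015  0.018  0.96 ] turn [-0.0034  0.0001  0.0027]
```

>>> {"op": "move_arm", "data": {"increments": [[[1,-0.015,0.01,0.3,0,0,0],[1,-0.015,0.01,0.6,0,0,0],[1,-0.015,0.01,0.8,0,0,0],[1,-0.015,0.01,0.95,0,0,0],[1,-0.015,0.01,0.95,0,0,0],[1,-0.015,0.01,0.95,0,0,0]]]}}

```text
time: 2.65
tool_pos: [0.4617, 0.1894, 0.2119]
ee_rot: [3.139, -0.001, 1.706]
wrist_force: [-0.2, -1.3, -0.8]
width: 0.0943
```

```bash
python3 to.py .4597 .1895 .207
```

```text
t 2.65 pos [0.4617 0.1894 0.2119] rpy [ 3.139e+00 -1.000e-03  1.706e+00] w 0.0943 F [-0.2 -1.3 -0.8]
-> shift [ 0.004 -0.019  0.049] turn [ 0.0019 -0.0005  0.002 ]
```

>>> {"op": "move_arm", "data": {"increments": [[[0.6,0,0,0.03,0,0,0],[0.5,0,0,0.03,0,0,0],[0.4,0,0,0.03,0,0,0],[0.3,0,0,0.03,0,0,0],[0,0,0,0.03,0,0,0],[0,0,0,0.03,0,0,0],[0,0,0,0.03,0,0,0],[0,0,0,0.03,0,0,0]]]}}

```text
time: 3.32
tool_pos: [0.4609, 0.1883, 0.2067]
ee_rot: [3.142, -0.0, 1.705]
wrist_force: [0.0, 0.0, 0.7]
width: 0.0445
```

```bash
python3 to.py .4597 .1895 .207
```

```text
t 3.32 pos [0.4609 0.1883 0.2067] rpy [ 3.142 -0.     1.705] w 0.0445 F [0.  0.  0.7]
-> shift [ 0.014 -0.011 -0.003] turn [ 0.     -0.0001  0.0011]
```

>>> {"op": "move_arm", "data": {"increments": [[[0,0,0,0,0,0,0],[0,0,0,0,0,0,0],[0,0,0,0,0,0,0],[0,0,0,0,0,0,0],[0,0,0,0,0,0,0],[0,0,0,0,0,0,0]]]}}

```text
time: 3.82
tool_pos: [0.4609, 0.1883, 0.2066]
ee_rot: [-3.141, -0.0, 1.705]
wrist_force: [0.2, -0.4, -0.2]
width: 0.0278
```

Run:
```python
from to import *; from h import *
to(.4597,.1895,.32)
im,d=robot.snapshot("side"); cv2.imwrite("pics/s1.png",cv2.resize(im[150:400,130:430,::-1],None,fx=2.4,fy=2.4))
```

```text
t 3.82 pos [0.4609 0.1883 0.2066] rpy [-3.141 -0.     1.705] w 0.0278 F [ 0.2 -0.4 -0.2]
-> shift [ 0.014 -0.01  -1.134] turn [-0.0001 -0.      0.0012]
```

View pics/s1.png

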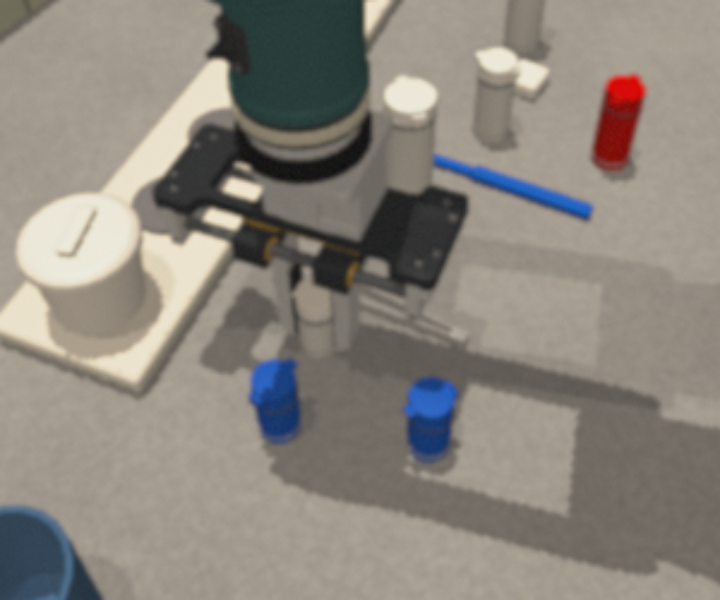

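Tube_1 is gripped (27.8 mm) and upright. Lift and carry.

>>> {"op": "move_arm", "data": {"increments": [[[0,0,0,-0.15,0,0,0],[0,0,0,-0.4,0,0,0],[0,0,0,-0.7,0,0,0],[0,-0.15,0.25,-0.9,0,0,0],[0,-0.3,0.5,-0.9,0,0,0],[0,-0.45,0.75,-0.9,0,0,0],[0,-0.55,0.9,-0.9,0,0,0],[0,-0.55,0.9,-0.9,0,0,0]]]}}

```text
time: 4.53
tool_pos: [0.5599, 0.1442, 0.2964]
ee_rot: [3.14, 0.001, 1.702]
wrist_force: [-0.5, 0.2, -1.1]
width: 0.0279
```

```bash
python3 to.py .6167 .1495 .2305
```

```text
t 4.53 pos [0.5599 0.1442 0.2964] rpy [3.140e+00 1.000e-03 1.702e+00] w 0.0279 F [-0.5  0.2 -1.1]
-> shift [-0.021  0.569  0.66 ] turn [ 0.0009  0.0006 -0.0005]
```

>>> {"op": "move_arm", "data": {"increments": [[[0,-0.02,0.25,0,0,0,0],[0,-0.02,0.5,0,0,0,0],[0,-0.02,0.57,0.2,0,0,0],[0,-0.02,0.57,0.35,0,0,0],[0,-0.02,0.57,0.35,0,0,0],[0,-0.02,0.57,0.35,0,0,0]]]}}

```text
time: 5.03
tool_pos: [0.6132, 0.1518, 0.2601]
ee_rot: [-3.138, -0.0, 1.705]
wrist_force: [-0.8, -0.3, 0.2]
width: 0.0277
```

Run:
```python
from to import *; from h import *
to(.6167,.1495,.2305)
p=robot.camera_params("wrist"); im,d=robot.snapshot("wrist"); cv2.imwrite("pics/w2.png",im[:,:,::-1]); np.save("w2_d.npy",d);np.save("w2_i.npy",im);np.savez("w2_p.npz",**p)
to(.6167,.1495,.2305)
```

```text
t 5.03 pos [0.6132 0.1518 0.2601] rpy [-3.138 -0.     1.705] w 0.0277 F [-0.8 -0.3  0.2]
-> shift [-0.028  0.032  0.296] turn [-0.0026 -0.0002  0.0015]
t 5.08 pos [0.6136 0.1518 0.2617] rpy [-3.141 -0.     1.705] w 0.0278 F [-0.5  0.7 -0.1]
-> shift [-0.027  0.028  0.312] turn [-0.0007 -0.0002  0.0015]
```

View pics/w2.png

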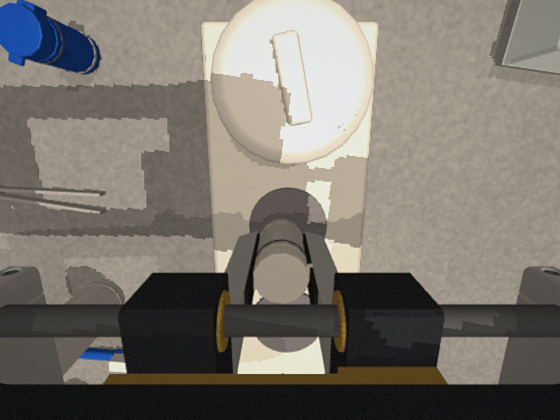

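The wrist view shows tube_1 hanging over disc A, with the disc's arc visible from (250,225) over (288,187) to (327,225). I'll fit that arc.

```bash
cat >> h.py <<'E'
from scipy.optimize import least_squares
def arc(im,p,box,z=.023,r=.03,thr=125,dbg=None):
    u0,v0,u1,v1=box; g=cv2.GaussianBlur(cv2.cvtColor(im,cv2.COLOR_RGB2GRAY),(3,3),0)[v0:v1,u0:u1]
    m=(g<thr).astype(np.uint8); m=cv2.morphologyEx(m,cv2.MORPH_OPEN,np.ones((5,5),np.uint8))
    pts=[]
    for i,row in enumerate(m):
        k=np.flatnonzero(row)
        if len(k):
            for j in ((k[0]-.5,k[-1]+.5)):
                if 1<j<m.shape[1]-2: pts.append((u0+j,v0+i))
    for j in range(m.shape[1]):
        k=np.flatnonzero(m[:,j])
        if len(k) and k[0]>1: pts.append((u0+j,v0+k[0]-.5))
    X=np.array([ray(q,z,p)[:2] for q in pts])
    s=least_squares(lambda c:np.hypot(*(X-c).T)-r,X.mean(0),loss='soft_l1',f_scale=.001)
    e=np.hypot(*(X-s.x).T)-r
    return s.x.round(4),"n",len(X),"med res mm",round(float(np.median(abs(e)))*1e3,2)
E
python3 - <<'E'
from h import *
p=np.load("w2_p.npz");d=np.load("w2_d.npy");im=np.load("w2_i.npy")
g=cv2.cvtColor(im,cv2.COLOR_RGB2GRAY); print(g[200,235:345:4],g[170:215:3,280])
print(arc(im,p,(236,172,342,224)))
P=cloud(d,p); print("shelf z",np.median(P[170:185,250:300,2]),"disc z",np.median(P[195:210,270:300,2]))
w=P[230:300,245:315].reshape(-1,3); print("cap z hist",np.histogram(w[:,2],bins=np.arange(0,.2,.01)))
E
```

```text
[172 171 171 172 171 173  88  88  88  85  86  87  84  87  85  86  88  85
  86 141 132 235 232 233 171 173 174 172] [172 173 173 173 170 174  93  88  85  88  85  85  84  86  83]
(array([0.6158, 0.1516]), 'n', 138, 'med res mm', 0.95)
shelf z 0.021370441796109127 disc z 0.024422366388553204
cap z hist (array([   0,    0,  244,    0,    0,    0,  157,  334,  438,  513,  765,
       2219,  174,   42,    0,    0,    0,    0,    0]), array([0.  , 0.01, 0.02, 0.03, 0.04, 0.05, 0.06, 0.07, 0.08, 0.09, 0.1 ,
       0.11, 0.12, 0.13, 0.14, 0.15, 0.16, 0.17, 0.18, 0.19]))
```

Run:
```python
from h import *
p=np.load("w2_p.npz");d=np.load("w2_d.npy");im=np.load("w2_i.npy")
print(arc(im,p,(236,172,342,224),thr=155))
print(cap(im,d,p,(282,275),.1145,34))
P=cloud(d,p);w=P[240:305,245:318].reshape(-1,3); s=w[(w[:,2]>.108)&(w[:,2]<.125)]; print(np.percentile(s[:,2],[5,50,95]))
```

```text
(array([0.6162, 0.1529]), 'n', 157, 'med res mm', 0.31)
(array([0.6118, 0.1544, 0.1115]), array([0.6126, 0.1539]), 0.018, 'px', array([281.1, 276.9]), 'ray', array([0.6118, 0.1568, 0.1145]), 2470)
[0.10945162 0.11087192 0.11928063]
```

>>> {"op": "move_arm", "data": {"increments": [[[0,-0.02,0.034,0.1,0,0,0],[0,-0.02,0.034,0.2,0,0,0],[0,-0.02,0.034,0.26,0,0,0],[0,-0.02,0.034,0.3,0,0,0],[0,-0.02,0.034,0.3,0,0,0],[0,-0.02,0.034,0.3,0,0,0]]]}}

```text
time: 5.58
tool_pos: [0.6178, 0.1499, 0.2314]
ee_rot: [-3.141, -0.0, 1.705]
wrist_force: [-0.1, -0.4, -0.2]
width: 0.0274
```

```bash
python3 to.py .6167 .1495 .2300
```

```text
t 5.58 pos [0.6178 0.1499 0.2314] rpy [-3.141 -0.     1.705] w 0.0274 F [-0.1 -0.4 -0.2]
-> shift [-0.003 -0.011  0.014] turn [-0.0004 -0.0001  0.0012]
```

>>> {"op": "move_arm", "data": {"increments": [[[0,0,0,0.01,0,0,0],[0,0,0,0.015,0,0,0],[0,0,0,0.015,0,0,0]]]}}

```text
time: 5.83
tool_pos: [0.6179, 0.15, 0.2304]
ee_rot: [3.141, -0.0, 1.705]
wrist_force: [0.7, -0.3, 0.3]
width: 0.0273
```

```bash
python3 to.py .6167 .1495 .2300
```

```text
t 5.83 pos [0.6179 0.15   0.2304] rpy [ 3.141 -0.     1.705] w 0.0273 F [ 0.7 -0.3  0.3]
-> shift [-0.003 -0.013  0.004] turn [ 0.0002 -0.0001  0.0012]
```

>>> {"op": "move_arm", "data": {"increments": [[[0.35,0,0,0.005,0,0,0],[0.4,0,0,0.005,0,0,0],[0.5,0,0,0.005,0,0,0],[0.6,0,0,0.005,0,0,0],[0.6,0,0,0.005,0,0,0],[0.6,0,0,0.005,0,0,0]]]}}

```text
time: 6.33
tool_pos: [0.6179, 0.1499, 0.2298]
ee_rot: [3.141, -0.0, 1.705]
wrist_force: [0.5, 1.2, 0.4]
width: 0.056
```

>>> {"op": "move_arm", "data": {"increments": [[[0.6,0,0,-0.2,0,0,0],[0.6,0,0,-0.5,0,0,0],[0.7,0,0,-0.85,0,0,0],[0.8,0,-0.3,-1,0,0,0],[0.9,0,-0.65,-1,0,0,0],[1,0,-1,-1,0,0,0],[1,0,-1,-1,0,0,0]]]}}

```text
time: 6.92
tool_pos: [0.5134, 0.1362, 0.3282]
ee_rot: [-3.134, -0.0, 1.706]
wrist_force: [-0.5, -0.3, -1.4]
width: 0.0863
```

Run:
```python
from to import *; from h import *
to(.463,.053,.32)
im,d=robot.snapshot("side"); cv2.imwrite("pics/s2.png",im[:,:,::-1])
```

```text
t 6.92 pos [0.5134 0.1362 0.3282] rpy [-3.134 -0.     1.706] w 0.0863 F [-0.5 -0.3 -1.4]
-> shift [-0.756 -0.61   0.086] turn [-0.0045 -0.0001  0.0017]
```

View pics/s2.png

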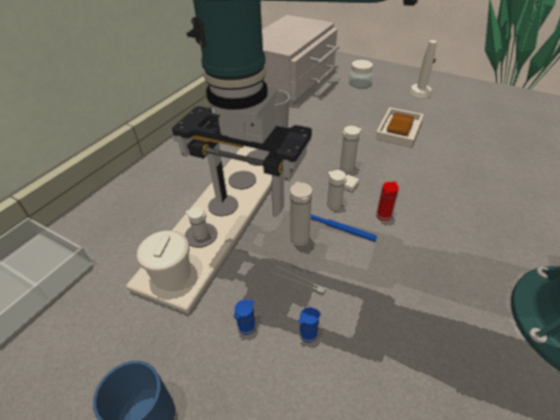

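Tube_1 stands upright on its disc at (200,225). Next is tube_4.

>>> {"op": "move_arm", "data": {"increments": [[[1,-0.15,-0.1,-0.3,0,0,0],[1,-0.3,-0.3,-0.5,0,0,0],[1,-0.4,-0.6,-0.7,0,0,0],[1,-0.4,-0.61,-0.7,0,0,0],[1,-0.4,-0.61,-0.7,0,0,0]]]}}

```text
time: 7.38
tool_pos: [0.4641, 0.0884, 0.4022]
ee_rot: [3.135, 0.0, 1.704]
wrist_force: [0.6, 0.8, 0.8]
width: 0.0944
```

```bash
cat > shot.py <<'E'
import sys
from to import *; from h import *
n=sys.argv[1]; to(*map(float,sys.argv[2:5]))
p=robot.camera_params("wrist"); im,d=robot.snapshot("wrist"); cv2.imwrite(f"pics/{n}.png",im[:,:,::-1]); np.save(n+"_d.npy",d);np.save(n+"_i.npy",im);np.savez(n+"_p.npz",**p)
E
python3 shot.py w3 .4627 .053 .24
```

```text
t 7.38 pos [0.4641 0.0884 0.4022] rpy [3.135 0.    1.704] w 0.0944 F [0.6 0.8 0.8]
-> shift [-0.349 -0.071  1.622] turn [0.004  0.0001 0.0005]
```

View pics/w3.png

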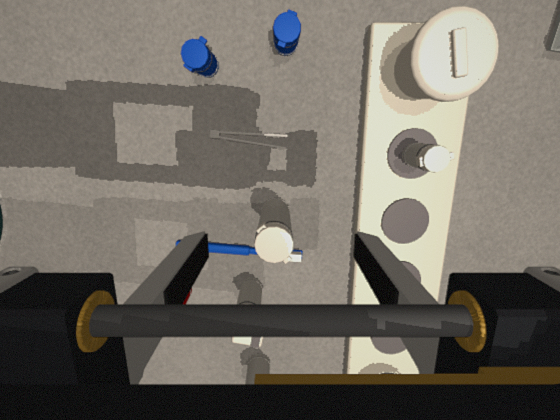

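Tube_4's cap is at (273,242), disc B at (405,221), and tube_1 stands on disc A at (413,153).

Run:
```python
from h import *
p=np.load("w3_p.npz");d=np.load("w3_d.npy");im=np.load("w3_i.npy")
print("T4",cap(im,d,p,(273,242),.122,30))
print("T1",cap(im,d,p,(433,157),.079,26))
print("A",arc(im,p,(376,122,420,182),thr=140))
print("B",arc(im,p,(376,193,434,249),thr=140))
```

```text
T4 (array([0.4626, 0.0559, 0.1231]), array([0.4639, 0.0551]), 0.0219, 'px', array([273.2, 243.3]), 'ray', array([0.4626, 0.0559, 0.122 ]), 1207)
T1 (array([0.6157, 0.1519, 0.0798]), array([0.617 , 0.1522]), 0.0174, 'px', array([435.3, 158.4]), 'ray', array([0.6161, 0.1519, 0.079 ]), 682)
A (array([0.6165, 0.1523]), 'n', 82, 'med res mm', 0.32)
B (array([0.6272, 0.0678]), 'n', 141, 'med res mm', 0.37)
```

>>> {"op": "move_arm", "data": {"increments": [[[1,-0.34,-0.06,0.1,0,0,0],[1,-0.34,-0.06,0.4,0,0,0],[1,-0.34,-0.06,0.6,0,0,0],[1,-0.34,-0.06,0.6,0,0,0],[1,-0.34,-0.06,0.6,0,0,0]]]}}

```text
time: 7.85
tool_pos: [0.4628, 0.0545, 0.3373]
ee_rot: [-3.136, -0.001, 1.705]
wrist_force: [0.7, -0.9, -0.2]
width: 0.094
```

```bash
python3 to.py .463 .0538 .24
```

```text
t 7.85 pos [0.4628 0.0545 0.3373] rpy [-3.136e+00 -1.000e-03  1.705e+00] w 0.094 F [ 0.7 -0.9 -0.2]
-> shift [-0.009  0.006  0.973] turn [-0.0033 -0.0006  0.0015]
```

>>> {"op": "move_arm", "data": {"increments": [[[1,0,0,0.3,0,0,0],[1,0,0,0.6,0,0,0],[1,0,0,0.85,0,0,0],[0.9,0,0,0.95,0,0,0],[0.8,0,0,0.95,0,0,0],[0.7,0,0,0.95,0,0,0],[0.6,0,0,0.95,0,0,0],[0.5,0,0,0.95,0,0,0]]]}}

```text
time: 8.52
tool_pos: [0.4633, 0.0544, 0.247]
ee_rot: [3.137, 0.001, 1.705]
wrist_force: [-0.0, -0.8, -0.7]
width: 0.0641
```

>>> {"op": "move_arm", "data": {"increments": [[[0.3,0,0,0,0,0,0],[0,0,0,0,0,0,0],[0,0,0,0,0,0,0],[0,0,0,0,0,0,0],[0,0,0,0,0,0,0],[0,0,0,0,0,0,0],[0,0,0,0,0,0,0]]]}}

```text
time: 9.1
tool_pos: [0.4624, 0.0543, 0.2451]
ee_rot: [3.141, 0.0, 1.705]
wrist_force: [0.5, 0.9, 1.8]
width: 0.0363
```

```bash
python3 to.py .6502 -.1027 .265
```

```text
t 9.1 pos [0.4624 0.0543 0.2451] rpy [3.141 0.    1.705] w 0.0363 F [0.5 0.9 1.8]
-> shift [-1.807  1.651 -0.198] turn [0.0005 0.     0.0012]
```

>>> {"op": "move_arm", "data": {"increments": [[[0,0,0,0,0,0,0],[0,0,0,-0.15,0,0,0],[0,0,0,-0.4,0,0,0],[0,0,0,-0.7,0,0,0],[0,-0.2,0.2,-0.9,0,0,0],[0,-0.45,0.45,-0.9,0,0,0],[0,-0.7,0.7,-0.9,0,0,0],[0,-0.9,0.9,-0.9,0,0,0]]]}}

```text
time: 9.77
tool_pos: [0.5648, -0.0242, 0.3345]
ee_rot: [3.141, 0.0, 1.705]
wrist_force: [0.2, -0.1, -1.5]
width: 0.0366
```

```bash
python3 to.py .6502 -.1027 .268
```

```text
t 9.77 pos [ 0.5648 -0.0242  0.3345] rpy [3.141 0.    1.705] w 0.0366 F [ 0.2 -0.1 -1.5]
-> shift [-0.892  0.741  0.666] turn [0.0003 0.0003 0.0011]
```

>>> {"op": "move_arm", "data": {"increments": [[[0,-0.25,0.2,0,0,0,0],[0,-0.5,0.42,0,0,0,0],[0,-0.75,0.62,0,0,0,0],[0,-0.89,0.74,0.1,0,0,0],[0,-0.89,0.74,0.25,0,0,0],[0,-0.89,0.74,0.35,0,0,0],[0,-0.89,0.74,0.35,0,0,0]]]}}

```text
time: 10.35
tool_pos: [0.6479, -0.1011, 0.2949]
ee_rot: [-3.134, -0.003, 1.705]
wrist_force: [-0.5, 0.3, -1.0]
width: 0.0368
```

```bash
python3 shot.py w4 .6502 -.1027 .268
```

```text
t 10.35 pos [ 0.6479 -0.1011  0.2949] rpy [-3.134e+00 -3.000e-03  1.705e+00] w 0.0368 F [-0.5  0.3 -1. ]
-> shift [-0.02   0.023  0.269] turn [-0.0049 -0.0021  0.001 ]
```

View pics/w4.png

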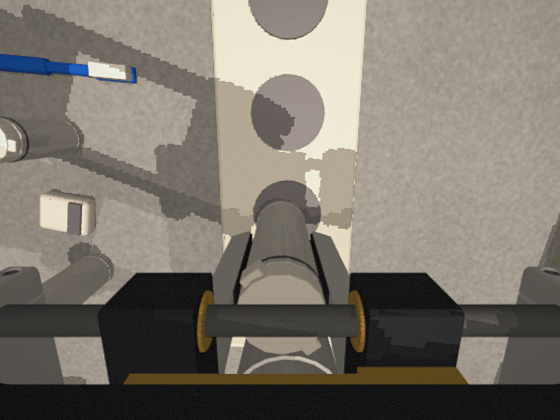

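Tube_4 hangs over disc D, whose arc shows from (253,212) over (287,181) to (322,212). The tumbler rim is visible below it at (288,365).

Run:
```python
from h import *
p=np.load("w4_p.npz");d=np.load("w4_d.npy");im=np.load("w4_i.npy")
print("D",arc(im,p,(240,170,335,205),thr=155)); print("C",arc(im,p,(240,65,335,145),thr=155))
P=cloud(d,p); w=P[255:340,235:330].reshape(-1,3); w=w[(w[:,2]>.1)&(w[:,2]<.2)]; print(np.histogram(w[:,2],bins=np.arange(.1,.2,.01)))
for z in (.170,.173,.176): print(cap(im,d,p,(283,302),z,50))
```

```text
D (array([ 0.6495, -0.0999]), 'n', 113, 'med res mm', 0.29)
C (array([ 0.6385, -0.0167]), 'n', 213, 'med res mm', 0.26)
(array([   1,    0,   31,  228,  376,  669, 1105, 2449,    0]), array([0.1 , 0.11, 0.12, 0.13, 0.14, 0.15, 0.16, 0.17, 0.18, 0.19]))
(array([ 0.6459, -0.0948,  0.172 ]), array([ 0.6473, -0.1   ]), 0.0222, 'px', array([281.7, 300.6]), 'ray', array([ 0.6461, -0.0952,  0.17  ]), 3965)
(array([ 0.646 , -0.0957,  0.1726]), array([ 0.6473, -0.1   ]), 0.0222, 'px', array([281., 303.]), 'ray', array([ 0.6458, -0.0944,  0.173 ]), 3560)
(array([ 0.6463, -0.097 ,  0.1731]), array([ 0.6486, -0.1003]), 0.0207, 'px', array([281.6, 307. ]), 'ray', array([ 0.646 , -0.0942,  0.176 ]), 3049)
```

>>> {"op": "move_arm", "data": {"increments": [[[0,-0.01,0.018,0.08,0,0,0],[0,-0.01,0.018,0.17,0,0,0],[0,-0.01,0.018,0.23,0,0,0],[0,-0.01,0.018,0.25,0,0,0],[0,-0.01,0.018,0.25,0,0,0],[0,-0.01,0.018,0.25,0,0,0]]]}}

```text
time: 10.9
tool_pos: [0.6506, -0.1018, 0.2748]
ee_rot: [3.142, -0.0, 1.705]
wrist_force: [1.0, -0.7, -0.7]
width: 0.0364
```

```bash
python3 to.py .6502 -.1027 .268
```

```text
t 10.9 pos [ 0.6506 -0.1018  0.2748] rpy [ 3.142 -0.     1.705] w 0.0364 F [ 1.  -0.7 -0.7]
-> shift [-0.009 -0.005  0.068] turn [ 0.0001 -0.      0.0013]
```

>>> {"op": "move_arm", "data": {"increments": [[[0,0,0,0.03,0,0,0],[0,0,0,0.055,0,0,0],[0,0,0,0.065,0,0,0],[0,0,0,0.065,0,0,0],[0,0,0,0.065,0,0,0]]]}}

```text
time: 11.32
tool_pos: [0.6507, -0.1019, 0.2682]
ee_rot: [3.141, -0.0, 1.705]
wrist_force: [0.9, 0.0, -1.1]
width: 0.0369
```

```bash
python3 to.py .6502 -.1027 .268
```

```text
t 11.32 pos [ 0.6507 -0.1019  0.2682] rpy [ 3.141 -0.     1.705] w 0.0369 F [ 0.9  0.  -1.1]
-> shift [-0.007 -0.006  0.002] turn [ 0.0001 -0.0001  0.0012]
```

>>> {"op": "move_arm", "data": {"increments": [[[0,0,0,0.01,0,0,0],[0,0,0,0.01,0,0,0]]]}}

```text
time: 11.48
tool_pos: [0.6506, -0.1019, 0.2682]
ee_rot: [3.141, 0.0, 1.705]
wrist_force: [-0.6, -0.1, 3.5]
width: 0.0368
```

>>> {"op": "move_arm", "data": {"increments": [[[0.42,0,0,0,0,0,0],[0.46,0,0,0,0,0,0],[0.55,0,0,0,0,0,0],[0.65,0,0,0,0,0,0],[0.65,0,0,0,0,0,0],[0.65,0,0,0,0,0,0]]]}}

```text
time: 11.98
tool_pos: [0.6507, -0.1019, 0.267]
ee_rot: [-3.141, -0.0, 1.705]
wrist_force: [-0.1, 0.3, -0.3]
width: 0.0606
```

>>> {"op": "move_arm", "data": {"increments": [[[0.65,0,0,-0.2,0,0,0],[0.65,0,0,-0.5,0,0,0],[0.7,0,0,-0.85,0,0,0],[0.8,0,0,-1,0,0,0],[0.9,0,0,-1,0,0,0]]]}}

```text
time: 12.4
tool_pos: [0.6512, -0.102, 0.3736]
ee_rot: [3.131, 0.004, 1.705]
wrist_force: [0.9, 0.2, 1.1]
width: 0.0755
```

```bash
python3 to.py .469 -.19 .23
```

```text
t 12.4 pos [ 0.6512 -0.102   0.3736] rpy [3.131 0.004 1.705] w 0.0755 F [0.9 0.2 1.1]
-> shift [-0.622 -1.938  1.418] turn [0.0065 0.0025 0.0013]
```

>>> {"op": "move_arm", "data": {"increments": [[[1,0,-0.25,-0.2,0,0,0],[1,0,-0.6,-0.25,0,0,0],[1,-0.1,-1,-0.25,0,0,0],[1,-0.2,-1,-0.25,0,0,0]]]}}

```text
time: 12.73
tool_pos: [0.5487, -0.1348, 0.3888]
ee_rot: [-3.132, -0.003, 1.704]
wrist_force: [0.7, -0.6, -0.9]
width: 0.0935
```

>>> {"op": "move_arm", "data": {"increments": [[[1,0,-0.4,0,0,0,0],[1,0,-0.75,0,0,0,0],[1,0,-0.92,0,0,0,0],[1,0,-0.92,0,0,0,0],[1,0,-0.92,0,0,0,0]]]}}

```text
time: 13.15
tool_pos: [0.4628, -0.1476, 0.3912]
ee_rot: [-3.141, -0.001, 1.704]
wrist_force: [-0.1, -0.3, -0.6]
width: 0.0937
```

```bash
python3 shot.py w5 .469 -.19 .23
```

```text
t 13.15 pos [ 0.4628 -0.1476  0.3912] rpy [-3.141e+00 -1.000e-03  1.704e+00] w 0.0937 F [-0.1 -0.3 -0.6]
-> shift [-0.429  0.006  1.611] turn [-0.0002 -0.0005  0.0005]
```

View pics/w5.png

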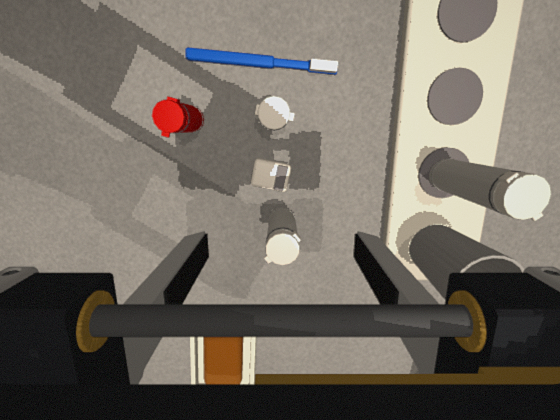

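Tube_3's cap is at (282,247) and tube_2's at (274,112). Tube_4 stands on disc D, with its cap at (527,196) and the disc at (442,172).

Run:
```python
from h import *
p=np.load("w5_p.npz");d=np.load("w5_d.npy");im=np.load("w5_i.npy")
print("T3",cap(im,d,p,(282,247),.1,30)); print("T2",cap(im,d,p,(274,112),.078,30)); print("T4",cap(im,d,p,(525,196),.145,32))
print("D",arc(im,p,(405,135,446,200),thr=140)); print("C",arc(im,p,(415,60,495,135),thr=140))
```

```text
T3 (array([ 0.4686, -0.188 ,  0.101 ]), array([ 0.4683, -0.1894]), 0.0203, 'px', array([281.9, 247.8]), 'ray', array([ 0.4687, -0.1881,  0.1   ]), 945)
T2 (array([ 0.444 , -0.0622,  0.0792]), array([ 0.4446, -0.0614]), 0.0189, 'px', array([273.6, 112.6]), 'ray', array([ 0.4439, -0.0621,  0.078 ]), 918)
T4 (array([ 0.6479, -0.1012,  0.1458]), array([ 0.6503, -0.1018]), 0.0222, 'px', array([523.4, 195.7]), 'ray', array([ 0.6478, -0.101 ,  0.145 ]), 1975)
D (array([ 0.6491, -0.0997]), 'n', 76, 'med res mm', 0.36)
C (array([ 0.6386, -0.0164]), 'n', 167, 'med res mm', 0.28)
```

>>> {"op": "move_arm", "data": {"increments": [[[1,-0.35,0,0,0,0,0],[1,-0.42,0,0.3,0,0,0],[1,-0.42,0,0.6,0,0,0],[1,-0.42,0,0.6,0,0,0],[1,-0.42,0,0.6,0,0,0]]]}}

```text
time: 13.62
tool_pos: [0.4692, -0.1888, 0.3299]
ee_rot: [-3.137, -0.004, 1.706]
wrist_force: [-0.5, -0.3, -0.4]
width: 0.0941
```

```bash
python3 to.py .4687 -.1895 .235
```

```text
t 13.62 pos [ 0.4692 -0.1888  0.3299] rpy [-3.137 -0.004  1.706] w 0.0941 F [-0.5 -0.3 -0.4]
-> shift [-0.01  -0.002  0.949] turn [-0.0027 -0.0023  0.0016]
```

>>> {"op": "move_arm", "data": {"increments": [[[1,0,0,0.3,0,0,0],[1,0,0,0.6,0,0,0],[1,0,0,0.82,0,0,0],[0.9,0,0,0.94,0,0,0],[0.8,0,0,0.94,0,0,0],[0.7,0,0,0.94,0,0,0],[0.6,0,0,0.94,0,0,0],[0.5,0,0,0.94,0,0,0]]]}}

```text
time: 14.28
tool_pos: [0.4696, -0.1894, 0.2406]
ee_rot: [3.138, 0.003, 1.705]
wrist_force: [0.9, -0.6, 1.3]
width: 0.0636
```

>>> {"op": "move_arm", "data": {"increments": [[[0.3,0,0,0,0,0,0],[0,0,0,0,0,0,0],[0,0,0,0,0,0,0],[0,0,0,0,0,0,0],[0,0,0,0,0,0,0],[0,0,0,0,0,0,0],[0,0,0,0,0,0,0],[0,0,0,0,0,0,0]]]}}

```text
time: 14.95
tool_pos: [0.4688, -0.1891, 0.2384]
ee_rot: [3.141, 0.0, 1.705]
wrist_force: [-0.8, 0.4, 2.3]
width: 0.0337
```

```bash
python3 to.py .639 -.0185 .26
```

```text
t 14.95 pos [ 0.4688 -0.1891  0.2384] rpy [3.141 0.    1.705] w 0.0337 F [-0.8  0.4  2.3]
-> shift [ 1.463  1.915 -0.215] turn [0.0002 0.0001 0.0012]
```

>>> {"op": "move_arm", "data": {"increments": [[[0,0,0,-0.15,0,0,0],[0,0,0,-0.45,0,0,0],[0,0,0,-0.8,0,0,0],[0,0.2,0.1,-1,0,0,0],[0,0.5,0.2,-1,0,0,0],[0,0.8,0.4,-1,0,0,0],[0,1,0.6,-1,0,0,0],[0,1,0.8,-1,0,0,0]]]}}

```text
time: 15.62
tool_pos: [0.5346, -0.0757, 0.3381]
ee_rot: [-3.141, -0.002, 1.709]
wrist_force: [0.5, -0.5, -1.0]
width: 0.0337
```

```bash
python3 to.py .639 -.0185 .261
```

```text
t 15.62 pos [ 0.5346 -0.0757  0.3381] rpy [-3.141e+00 -2.000e-03  1.709e+00] w 0.0337 F [ 0.5 -0.5 -1. ]
-> shift [0.421 1.113 0.772] turn [-0.0002 -0.0015  0.0036]
```

>>> {"op": "move_arm", "data": {"increments": [[[0,0.25,0.2,0,0,0,0],[0,0.42,0.5,0,0,0,0],[0,0.42,0.8,0,0,0,0],[0,0.42,1,0.1,0,0,0],[0,0.42,1,0.25,0,0,0],[0,0.42,1,0.4,0,0,0],[0,0.42,1,0.4,0,0,0],[0,0.42,1,0.4,0,0,0]]]}}

```text
time: 16.28
tool_pos: [0.6277, -0.0242, 0.2962]
ee_rot: [-3.138, -0.001, 1.705]
wrist_force: [0.3, -0.1, 0.1]
width: 0.0336
```

```bash
python3 shot.py w6 .639 -.0185 .261
```

```text
t 16.28 pos [ 0.6277 -0.0242  0.2962] rpy [-3.138e+00 -1.000e-03  1.705e+00] w 0.0336 F [ 0.3 -0.1  0.1]
-> shift [0.041 0.121 0.352] turn [-0.0026 -0.0007  0.0013]
```

View pics/w6.png

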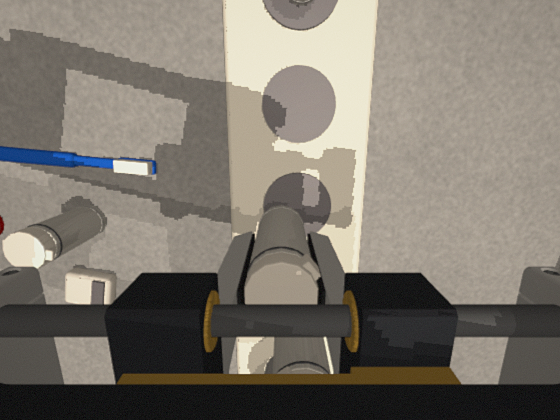

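Tube_3 hangs over disc C. The disc's arc runs from (264,210) over (297,173) to (331,210).

Run:
```python
from h import *
p=np.load("w6_p.npz");d=np.load("w6_d.npy");im=np.load("w6_i.npy")
print("C",arc(im,p,(252,162,342,206),thr=155)); print("B",arc(im,p,(252,55,345,150),thr=155))
P=cloud(d,p);w=P[240:330,240:330].reshape(-1,3); w=w[(w[:,2]>.1)&(w[:,2]<.2)]; print(np.histogram(w[:,2],bins=np.arange(.1,.2,.01)))
for z in (.155,.158): print(cap(im,d,p,(284,290),z,50))
```

```text
C (array([ 0.6388, -0.0155]), 'n', 137, 'med res mm', 0.39)
B (array([0.6276, 0.0676]), 'n', 226, 'med res mm', 0.29)
(array([  37,  223,  379,  595,  692, 3332,  434,   49,    0]), array([0.1 , 0.11, 0.12, 0.13, 0.14, 0.15, 0.16, 0.17, 0.18, 0.19]))
(array([ 0.6274, -0.0159,  0.157 ]), array([ 0.627 , -0.0155]), 0.0234, 'px', array([282.9, 280.3]), 'ray', array([ 0.6269, -0.0183,  0.155 ]), 3668)
(array([ 0.6267, -0.0175,  0.1586]), array([ 0.6272, -0.0167]), 0.0227, 'px', array([283.3, 281.9]), 'ray', array([ 0.627 , -0.0174,  0.158 ]), 3488)
```

Run:
```python
from to import *
from h import *
to(.639,-.0185,.261)
p=np.load("w6_p.npz");im=np.load("w6_i.npy").copy()
zt=.2962-.2384+.1
for c,col in (((.6277,-.0232),(0,255,0)),((.6277,-.018),(255,0,0))):
  for z,r in ((zt,.017),(zt-.1,.017)):
    q=[proj((c[0]+r*np.cos(a),c[1]+r*np.sin(a),z),p) for a in np.linspace(0,6.283,60)]
    cv2.polylines(im,[np.int32(np.round(q))],True,col,1)
cv2.imwrite("pics/w6o.png",cv2.resize(im[160:360,200:380,::-1],None,fx=3,fy=3))
```

```text
t 16.33 pos [ 0.6279 -0.0243  0.2978] rpy [-3.14  -0.     1.705] w 0.0332 F [ 0.   0.1 -1.1]
-> shift [0.042 0.118 0.368] turn [-0.0007 -0.0002  0.0012]
```

View pics/w6o.png

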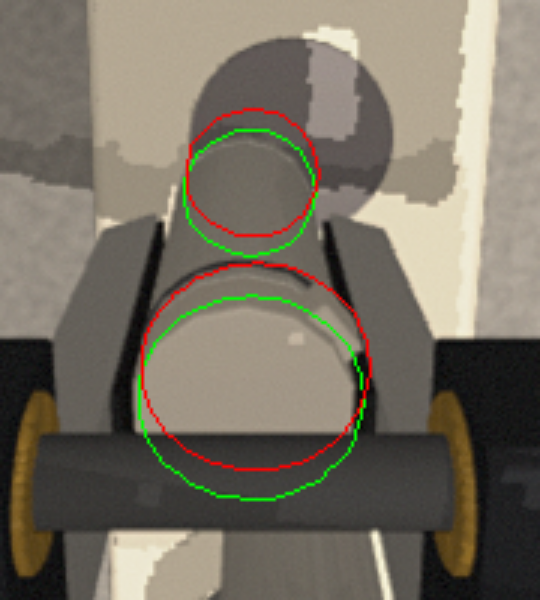

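The projected tube outline (green) matches the picture, so the measured TCP holds. The disc is 11 mm further in x and about 6 to 7 mm in y.

>>> {"op": "move_arm", "data": {"increments": [[[0,0.03,0.06,0,0,0,0],[0,0.05,0.118,0.1,0,0,0],[0,0.05,0.118,0.2,0,0,0],[0,0.05,0.118,0.3,0,0,0],[0,0.05,0.118,0.34,0,0,0],[0,0.05,0.118,0.34,0,0,0],[0,0.05,0.118,0.34,0,0,0]]]}}

```text
time: 16.92
tool_pos: [0.6389, -0.0178, 0.2634]
ee_rot: [-3.14, -0.0, 1.705]
wrist_force: [-0.1, 1.1, -0.7]
width: 0.0337
```

```bash
python3 shot.py w7 .639 -.018 .2614
python3 - <<'E'
from h import *
p=np.load("w7_p.npz");im=np.load("w7_i.npy"); print("C",arc(im,p,(242,172,335,206),thr=155)); 
cv2.imwrite("pics/w7z.png",cv2.resize(im[140:360,190:390,::-1],None,fx=2.5,fy=2.5))
E
```

```text
t 16.92 pos [ 0.6389 -0.0178  0.2634] rpy [-3.14  -0.     1.705] w 0.0337 F [-0.1  1.1 -0.7]
-> shift [-0.002  0.001  0.02 ] turn [-0.0008 -0.0002  0.0012]
C (array([ 0.6387, -0.0153]), 'n', 110, 'med res mm', 0.2)
```

View pics/w7z.png

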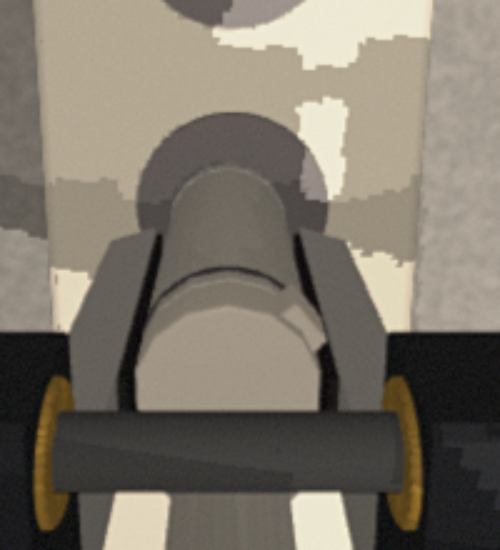

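Run:
```python
from h import *
p=np.load("w7_p.npz");im=np.load("w7_i.npy"); g=cv2.cvtColor(im,cv2.COLOR_RGB2GRAY)
for u in (272,277,282,287,292): print(u,g[180:216,u].tolist())
for v in (205,206,207): print(v,ray((282,v),.0255,p).round(4))
```

```text
272 [170, 170, 169, 169, 172, 159, 98, 80, 89, 91, 90, 87, 88, 90, 92, 89, 90, 88, 93, 88, 91, 89, 88, 89, 89, 89, 90, 95, 96, 106, 98, 100, 103, 101, 103, 102]
277 [168, 172, 169, 171, 160, 102, 86, 91, 90, 89, 90, 90, 90, 90, 86, 91, 89, 89, 92, 89, 92, 91, 89, 89, 84, 81, 101, 110, 118, 103, 100, 105, 102, 103, 107, 105]
282 [169, 169, 168, 173, 159, 78, 88, 93, 91, 91, 90, 88, 86, 90, 88, 89, 88, 91, 89, 88, 90, 90, 88, 88, 91, 95, 101, 114, 103, 104, 104, 105, 105, 103, 105, 104]
287 [168, 168, 167, 171, 160, 88, 87, 91, 91, 91, 91, 88, 90, 89, 89, 90, 90, 90, 91, 90, 87, 89, 89, 87, 88, 88, 85, 99, 116, 104, 102, 105, 102, 104, 104, 102]
292 [169, 168, 171, 169, 172, 152, 87, 87, 91, 92, 93, 88, 89, 87, 91, 90, 89, 90, 91, 92, 87, 90, 90, 90, 91, 89, 90, 87, 95, 100, 109, 104, 104, 103, 106, 106]
205 [ 0.6369 -0.0016  0.0255]
206 [ 0.637  -0.0024  0.0255]
207 [ 0.6371 -0.0032  0.0255]
```

The tube's lower edge lands about 3 mm short along the row in the wrist frame. I'll shift it, then lower.

>>> {"op": "move_arm", "data": {"increments": [[[0,0.028,0,0,0,0,0],[0,0.028,0,0.015,0,0,0],[0,0.028,0,0.025,0,0,0],[0,0.028,0,0.03,0,0,0],[0,0.028,0,0.03,0,0,0]]]}}

```text
time: 17.38
tool_pos: [0.6387, -0.0149, 0.2614]
ee_rot: [3.141, -0.0, 1.705]
wrist_force: [-0.1, 0.6, 0.0]
width: 0.0338
```

```bash
python3 to.py .639 -.015 .2614
```

```text
t 17.38 pos [ 0.6387 -0.0149  0.2614] rpy [ 3.141 -0.     1.705] w 0.0338 F [-0.1  0.6  0. ]
-> shift [-0.001  0.003  0.   ] turn [ 0.0002 -0.0001  0.0013]
```

>>> {"op": "move_arm", "data": {"increments": [[[0,0,0,0.008,0,0,0],[0,0,0,0.008,0,0,0]]]}}

```text
time: 17.55
tool_pos: [0.6387, -0.0149, 0.2613]
ee_rot: [3.141, -0.0, 1.705]
wrist_force: [-1.1, 1.5, 4.3]
width: 0.0338
```

>>> {"op": "move_arm", "data": {"increments": [[[0.4,0,0,0,0,0,0],[0.44,0,0,0,0,0,0],[0.52,0,0,0,0,0,0],[0.62,0,0,0,0,0,0],[0.65,0,0,0,0,0,0],[0.65,0,0,0,0,0,0]]]}}

```text
time: 18.05
tool_pos: [0.6387, -0.015, 0.2601]
ee_rot: [-3.141, -0.0, 1.705]
wrist_force: [0.6, 0.2, 0.1]
width: 0.0604
```

>>> {"op": "move_arm", "data": {"increments": [[[0.65,0,0,-0.2,0,0,0],[0.65,0,0,-0.5,0,0,0],[0.7,0,0,-0.85,0,0,0],[0.8,0,0,-1,0,0,0],[0.9,0,-0.3,-1,0,0,0],[1,0,-0.65,-1,0,0,0],[1,0,-1,-1,0,0,0],[1,0,-1,-1,0,0,0]]]}}

```text
time: 18.72
tool_pos: [0.5346, -0.0284, 0.3587]
ee_rot: [-3.135, -0.001, 1.704]
wrist_force: [0.9, 0.6, -1.4]
width: 0.093
```

```bash
python3 to.py .444 -.063 .218
```

```text
t 18.72 pos [ 0.5346 -0.0284  0.3587] rpy [-3.135e+00 -1.000e-03  1.704e+00] w 0.093 F [ 0.9  0.6 -1.4]
-> shift [-0.224 -0.935  1.414] turn [-0.0043 -0.0008  0.0007]
```

>>> {"op": "move_arm", "data": {"increments": [[[1,0.1,-0.3,-0.2,0,0,0],[1,0.15,-0.65,-0.3,0,0,0],[1,0.15,-0.92,-0.3,0,0,0],[1,0.15,-0.92,-0.3,0,0,0],[1,0.15,-0.92,-0.3,0,0,0]]]}}

```text
time: 19.13
tool_pos: [0.446, -0.0258, 0.3912]
ee_rot: [3.139, 0.001, 1.704]
wrist_force: [0.3, -1.1, 0.5]
width: 0.0937
```

```bash
python3 shot.py w8 .444 -.063 .218
```

```text
t 19.13 pos [ 0.446  -0.0258  0.3912] rpy [3.139e+00 1.000e-03 1.704e+00] w 0.0937 F [ 0.3 -1.1  0.5]
-> shift [-0.365 -0.074  1.732] turn [0.0017 0.0004 0.0009]
```

View pics/w8.png

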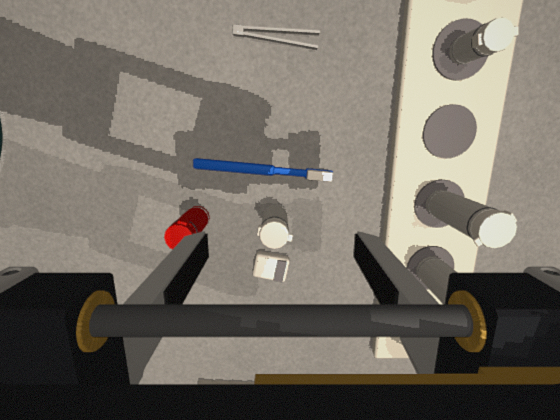

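Tube_2's cap is at (275,234), tube_3 stands on disc C with its cap at (497,229), and disc B is free at (450,132).

Run:
```python
from h import *
p=np.load("w8_p.npz");d=np.load("w8_d.npy");im=np.load("w8_i.npy")
print("T2",cap(im,d,p,(275,234),.078,26)); print("T3",cap(im,d,p,(495,230),.123,30)); print("T1",cap(im,d,p,(498,35),.079,25))
print("C",arc(im,p,(400,172,440,225),thr=140)); print("B",arc(im,p,(412,95,488,170),thr=140))
```

```text
T2 (array([ 0.4437, -0.0611,  0.079 ]), array([ 0.4445, -0.0608]), 0.0188, 'px', array([273.7, 233.9]), 'ray', array([ 0.4436, -0.0613,  0.078 ]), 715)
T3 (array([ 0.636 , -0.0145,  0.1238]), array([ 0.6368, -0.0153]), 0.0208, 'px', array([494.7, 229. ]), 'ray', array([ 0.6361, -0.0143,  0.123 ]), 1265)
T1 (array([0.6156, 0.1509, 0.0797]), array([0.6177, 0.1524]), 0.0185, 'px', array([495.9,  34.9]), 'ray', array([0.6154, 0.1512, 0.079 ]), 1016)
C (array([ 0.638 , -0.0152]), 'n', 71, 'med res mm', 0.26)
B (array([0.6275, 0.0679]), 'n', 157, 'med res mm', 0.26)
```

>>> {"op": "move_arm", "data": {"increments": [[[1,-0.36,-0.07,0.1,0,0,0],[1,-0.36,-0.07,0.45,0,0,0],[1,-0.36,-0.07,0.8,0,0,0],[1,-0.36,-0.07,0.8,0,0,0],[1,-0.36,-0.07,0.8,0,0,0]]]}}

```text
time: 19.6
tool_pos: [0.4445, -0.0624, 0.3082]
ee_rot: [-3.136, -0.003, 1.705]
wrist_force: [-0.5, 0.2, 0.2]
width: 0.0939
```

```bash
python3 to.py .4438 -.0625 .218
```

```text
t 19.6 pos [ 0.4445 -0.0624  0.3082] rpy [-3.136e+00 -3.000e-03  1.705e+00] w 0.0939 F [-0.5  0.2  0.2]
-> shift [-0.003 -0.002  0.902] turn [-0.0035 -0.0017  0.0012]
```

>>> {"op": "move_arm", "data": {"increments": [[[1,0,0,0.3,0,0,0],[1,0,0,0.6,0,0,0],[1,0,0,0.8,0,0,0],[0.9,0,0,0.9,0,0,0],[0.8,0,0,0.9,0,0,0],[0.7,0,0,0.9,0,0,0],[0.6,0,0,0.9,0,0,0],[0.5,0,0,0.9,0,0,0]]]}}

```text
time: 20.27
tool_pos: [0.4454, -0.0626, 0.2227]
ee_rot: [3.137, 0.002, 1.705]
wrist_force: [0.1, -0.4, 0.6]
width: 0.0645
```

>>> {"op": "move_arm", "data": {"increments": [[[0.3,0,0,0,0,0,0],[0,0,0,0,0,0,0],[0,0,0,0,0,0,0],[0,0,0,0,0,0,0],[0,0,0,0,0,0,0],[0,0,0,0,0,0,0],[0,0,0,0,0,0,0],[0,0,0,0,0,0,0]]]}}

```text
time: 20.93
tool_pos: [0.4443, -0.0624, 0.2205]
ee_rot: [3.141, -0.0, 1.705]
wrist_force: [0.1, 0.3, 1.6]
width: 0.0307
```

```bash
python3 to.py .6278 .067 .242
```

```text
t 20.93 pos [ 0.4443 -0.0624  0.2205] rpy [ 3.141 -0.     1.705] w 0.0307 F [0.1 0.3 1.6]
-> shift [ 1.037  1.991 -0.215] turn [ 0.0001 -0.      0.0012]
```

>>> {"op": "move_arm", "data": {"increments": [[[0,0,0,-0.15,0,0,0],[0,0,0,-0.45,0,0,0],[0,0,0,-0.8,0,0,0],[0,0.3,0.1,-1,0,0,0],[0,0.6,0.3,-1,0,0,0],[0,0.9,0.55,-1,0,0,0],[0,1,0.85,-1,0,0,0],[0,1,1,-1,0,0,0]]]}}

```text
time: 21.6
tool_pos: [0.5316, 0.053, 0.3202]
ee_rot: [3.14, -0.001, 1.709]
wrist_force: [-0.1, -0.0, -1.3]
width: 0.031
```

```bash
python3 to.py .6278 .067 .2435
```

```text
t 21.6 pos [0.5316 0.053  0.3202] rpy [ 3.140e+00 -1.000e-03  1.709e+00] w 0.031 F [-0.1 -0.  -1.3]
-> shift [0.006 0.972 0.769] turn [ 0.0009 -0.0008  0.0037]
```

>>> {"op": "move_arm", "data": {"increments": [[[0,0.03,0.3,0,0,0,0],[0,0.03,0.6,0,0,0,0],[0,0.03,0.85,0,0,0,0],[0,0.03,0.98,0.2,0,0,0],[0,0.03,0.98,0.45,0,0,0],[0,0.03,0.98,0.65,0,0,0],[0,0.03,0.98,0.7,0,0,0],[0,0.03,0.98,0.7,0,0,0]]]}}

```text
time: 22.27
tool_pos: [0.626, 0.0662, 0.2472]
ee_rot: [-3.135, -0.001, 1.705]
wrist_force: [-0.1, -0.8, -0.7]
width: 0.0309
```

```bash
python3 shot.py w9 .6278 .067 .2435;  python3 - <<'E'
from h import *
p=np.load("w9_p.npz");im=np.load("w9_i.npy"); print("B",arc(im,p,(236,165,345,204),thr=155)); 
g=cv2.cvtColor(im,cv2.COLOR_RGB2GRAY)
for u in (275,280,285,290): print(u,g[175:225,u].tolist())
cv2.imwrite("pics/w9z.png",cv2.resize(im[140:360,190:390,::-1],None,fx=2.5,fy=2.5))
E
```

```text
t 22.27 pos [0.626  0.0662 0.2472] rpy [-3.135e+00 -1.000e-03  1.705e+00] w 0.0309 F [-0.1 -0.8 -0.7]
-> shift [0.006 0.02  0.037] turn [-0.0039 -0.0005  0.0012]
B (array([0.6193, 0.1227]), 'n', 92, 'med res mm', 4.37)
275 [168, 167, 166, 167, 169, 168, 169, 169, 166, 169, 167, 167, 167, 170, 167, 136, 77, 83, 89, 87, 91, 90, 89, 87, 86, 87, 89, 88, 89, 87, 88, 90, 88, 85, 86, 91, 87, 87, 86, 86, 98, 111, 113, 104, 103, 102, 104, 101, 102, 104]
280 [167, 167, 168, 169, 166, 167, 171, 168, 166, 168, 169, 167, 171, 161, 112, 75, 85, 88, 89, 88, 88, 88, 88, 89, 89, 91, 89, 88, 89, 88, 86, 87, 88, 87, 88, 87, 80, 80, 97, 100, 99, 110, 101, 101, 101, 104, 100, 101, 103, 103]
285 [167, 167, 168, 168, 169, 169, 167, 166, 168, 169, 168, 170, 171, 157, 88, 83, 89, 89, 89, 89, 89, 89, 91, 86, 89, 90, 87, 89, 88, 89, 90, 86, 87, 89, 86, 89, 87, 83, 78, 96, 98, 119, 109, 102, 105, 101, 100, 104, 101, 104]
290 [168, 168, 168, 164, 166, 168, 169, 167, 167, 168, 166, 167, 169, 158, 90, 78, 90, 90, 90, 91, 88, 90, 90, 87, 87, 89, 88, 91, 90, 87, 88, 90, 88, 90, 87, 88, 86, 92, 88, 87, 99, 99, 102, 98, 101, 101, 99, 102, 102, 101]
```

View pics/w9z.png

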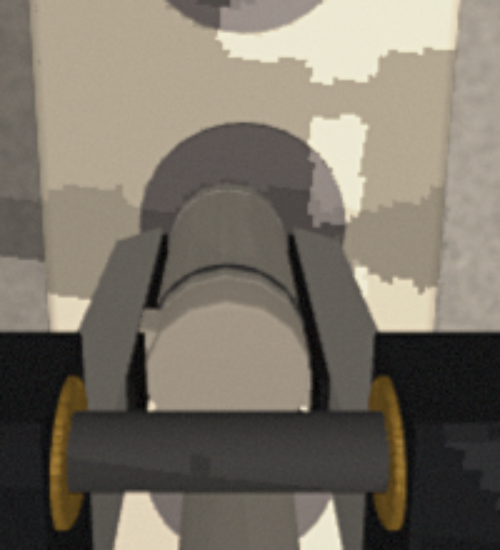

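```bash
sed -i 's/thr=125,dbg=None/thr=125,x0=None/; s/-r,X.mean(0),loss/-r,X.mean(0) if x0 is None else x0,loss/' h.py
python3 - <<'E'
from h import *
p=np.load("w9_p.npz");im=np.load("w9_i.npy"); print("B",arc(im,p,(240,178,334,212),thr=155,x0=(.6275,.067)))
for uv in ((280,213.),(282,213.5),(285,213.5)): print(ray(uv,.0267,p).round(4))
E
python3 to.py .6278 .067 .2435
```

```text
B (array([0.6276, 0.0688]), 'n', 119, 'med res mm', 0.21)
[0.6216 0.0807 0.0267]
[0.6231 0.0806 0.0267]
[0.6252 0.0808 0.0267]
t 22.32 pos [0.6265 0.0662 0.2495] rpy [-3.139 -0.     1.705] w 0.0307 F [ 0.8  0.  -0.1]
-> shift [0.006 0.014 0.06 ] turn [-0.0014 -0.0002  0.0012]
```

>>> {"op": "move_arm", "data": {"increments": [[[0,0.017,0.022,0,0,0,0],[0,0.017,0.022,0.02,0,0,0],[0,0.017,0.022,0.04,0,0,0],[0,0.017,0.022,0.05,0,0,0],[0,0.017,0.022,0.05,0,0,0]]]}}

```text
time: 22.73
tool_pos: [0.6287, 0.0682, 0.2457]
ee_rot: [3.141, -0.0, 1.705]
wrist_force: [-0.2, 0.0, -0.7]
width: 0.0305
```

```bash
python3 to.py .6282 .068 .2435
```

```text
t 22.73 pos [0.6287 0.0682 0.2457] rpy [ 3.141 -0.     1.705] w 0.0305 F [-0.2  0.  -0.7]
-> shift [-0.001 -0.005  0.022] turn [ 0.0003 -0.      0.0012]
```

>>> {"op": "move_arm", "data": {"increments": [[[0,0,-0.004,0.012,0,0,0],[0,0,-0.004,0.022,0,0,0],[0,0,-0.004,0.022,0,0,0],[0,0,-0.004,0.022,0,0,0]]]}}

```text
time: 23.07
tool_pos: [0.6283, 0.0681, 0.2435]
ee_rot: [3.141, 0.0, 1.705]
wrist_force: [-0.5, 0.5, 1.0]
width: 0.0305
```

>>> {"op": "move_arm", "data": {"increments": [[[0,0,0,0.007,0,0,0],[0,0,0,0.007,0,0,0]]]}}

```text
time: 23.23
tool_pos: [0.6283, 0.0681, 0.2435]
ee_rot: [3.141, 0.0, 1.705]
wrist_force: [-1.7, -0.2, 4.3]
width: 0.0302
```

>>> {"op": "move_arm", "data": {"increments": [[[0.37,0,0,0,0,0,0],[0.42,0,0,0,0,0,0],[0.5,0,0,0,0,0,0],[0.6,0,0,0,0,0,0],[0.62,0,0,0,0,0,0],[0.62,0,0,0,0,0,0]]]}}

```text
time: 23.73
tool_pos: [0.6283, 0.0681, 0.2422]
ee_rot: [-3.141, -0.0, 1.705]
wrist_force: [-0.5, 0.1, 1.2]
width: 0.0579
```

>>> {"op": "move_arm", "data": {"increments": [[[0.62,0,0,-0.2,0,0,0],[0.62,0,0,-0.5,0,0,0],[0.62,0,0,-0.85,0,0,0],[0.7,0,0,-1,0,0,0],[0.7,0,-0.3,-1,0,0,0],[0.7,0,-0.65,-1,0,0,0],[0.7,0,-1,-1,0,0,0],[0.7,0,-1,-1,0,0,0]]]}}

```text
time: 24.4
tool_pos: [0.524, 0.0545, 0.3406]
ee_rot: [-3.134, -0.001, 1.705]
wrist_force: [0.8, -0.1, -0.8]
width: 0.0657
```

>>> {"op": "move_arm", "data": {"increments": [[[0.7,0,-0.3,-0.3,0,0,0],[0.7,0,-0.7,-0.6,0,0,0],[0.7,0,-1,-0.9,0,0,0],[0.7,0,-1,-0.9,0,0,0],[0.7,0,-1,-0.9,0,0,0]]]}}

```text
time: 24.82
tool_pos: [0.4293, 0.0413, 0.4364]
ee_rot: [3.133, 0.001, 1.705]
wrist_force: [0.7, 0.1, -0.3]
width: 0.0656
```

Run:
```python
from to import *; from h import *
to(.4,.05,.45)
for n in ("top","side"):
    im,d=robot.snapshot(n); cv2.imwrite(f"pics/{n}9.png",im[:,:,::-1]); np.save(f"{n}9_d.npy",d); np.save(f"{n}9_i.npy",im)
```

```text
t 24.82 pos [0.4293 0.0413 0.4364] rpy [3.133e+00 1.000e-03 1.705e+00] w 0.0656 F [ 0.7  0.1 -0.3]
-> shift [ 0.125 -0.278 -0.139] turn [0.0055 0.0008 0.0011]
```

View pics/top9.png

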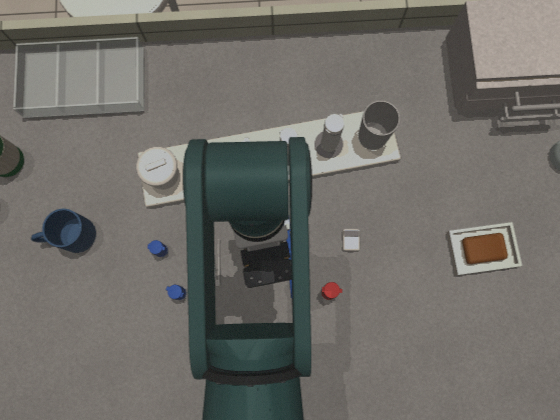

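View pics/side9.png

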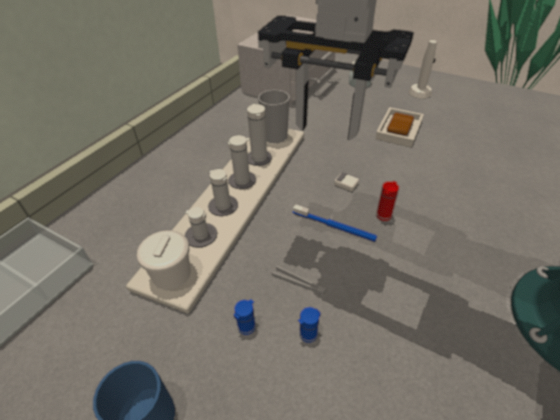

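In the side view all four tubes stand in order, with the arm hiding two from above. I'll move the arm aside for a clear check.

>>> {"op": "move_arm", "data": {"increments": [[[0.7,0.35,0,0,0,0,0],[0.7,0.7,0,0,0,0,0],[0.7,1,-0.1,0,0,0,0],[0.7,1,-0.2,0,0,0,0]]]}}

```text
time: 25.25
tool_pos: [0.3973, 0.1414, 0.4295]
ee_rot: [-3.136, -0.002, 1.711]
wrist_force: [-0.1, -0.5, -0.9]
width: 0.0659
```

>>> {"op": "move_arm", "data": {"increments": [[[0.7,0.35,-0.2,0,0,0,0],[0.7,0.7,-0.4,0,0,0,0],[0.7,1,-0.5,0,0,0,0],[0.7,1,-0.5,0,0,0,0]]]}}

```text
time: 25.58
tool_pos: [0.3325, 0.2335, 0.4305]
ee_rot: [-3.138, -0.001, 1.712]
wrist_force: [-0.6, -0.4, -1.3]
width: 0.0657
```

>>> {"op": "move_arm", "data": {"increments": [[[0.7,0.35,-0.2,0,0,0,0],[0.7,0.7,-0.4,0,0,0,0],[0.7,1,-0.5,0,0,0,0],[0.7,1,-0.5,0,0,0,0],[0.7,1,-0.5,0,0,0,0]]]}}

```text
time: 26.0
tool_pos: [0.2715, 0.3234, 0.4306]
ee_rot: [-3.139, 0.003, 1.708]
wrist_force: [0.0, -0.4, 0.2]
width: 0.0655
```

Run:
```python
from to import *; from h import *
to(.4,.05,.45)
im,d=robot.snapshot("top"); cv2.imwrite("pics/top10.png",im[:,:,::-1]); cv2.imwrite("pics/top10z.png",cv2.resize(im[90:310,130:420,::-1],None,fx=2.7,fy=2.7,interpolation=cv2.INTER_CUBIC))
p=robot.camera_params("top"); P=cloud(d,p)
D={"A":(.6167,.1495),"B":(.6279,.0657),"C":(.6389,-.0185),"D":(.6502,-.1027)}
for (k,c),z,n in zip(D.items(),(.079,.101,.123,.145),("T1","T2","T3","T4")):
    q=proj((c[0],c[1],z),p); r=cap(im,d,p,tuple(int(round(t)) for t in q),z,16); print(n,"on",k,c,r[0],r[1],r[2],r[-2],"n",r[-1])
for nm,(u,v) in {"cup":(157,166),"tum":(378,120)}.items():
    w=P[v-40:v+41,u-40:u+41].reshape(-1,3)
    s=w[(w[:,2]>.05)&(w[:,2]<.09)] if nm=="cup" else w[(w[:,2]>.115)&(w[:,2]<.135)&(w[:,1]<-.145)]
    print(nm,cv2.minEnclosingCircle(s[:,:2].astype(np.float32)))
```

```text
t 26.0 pos [0.2715 0.3234 0.4306] rpy [-3.139e+00  3.000e-03  1.708e+00] w 0.0655 F [ 0.  -0.4  0.2]
-> shift [-2.884  0.9   -0.188] turn [-0.0015  0.0018  0.003 ]
T1 on A (0.6167, 0.1495) [0.6169 0.1498 0.0787] [0.6179 0.1496] 0.0172 [0.6156 0.1502 0.079 ] n 146
T2 on B (0.6279, 0.0657) [0.6277 0.0665 0.1007] [0.628  0.0683] 0.0187 [0.6271 0.0663 0.101 ] n 200
T3 on C (0.6389, -0.0185) [ 0.6378 -0.0169  0.1229] [ 0.6365 -0.0156] 0.0203 [ 0.6373 -0.0162  0.123 ] n 228
T4 on D (0.6502, -0.1027) [ 0.6498 -0.103   0.1449] [ 0.6507 -0.1038] 0.022 [ 0.6486 -0.1028  0.145 ] n 296
cup ((0.6046123504638672, 0.24441544711589813), 0.040849074721336365)
tum ((0.6631345748901367, -0.19642646610736847), 0.037074506282806396)
```

View pics/top10z.png

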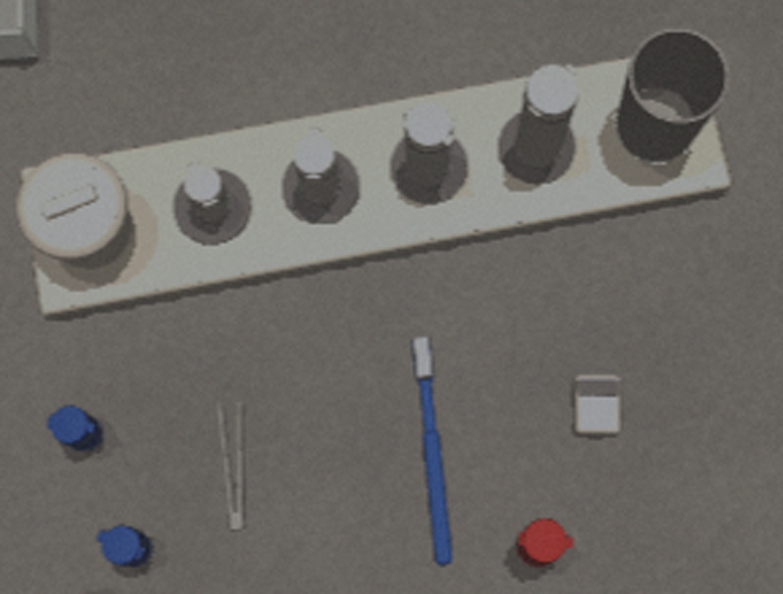

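All four tubes are upright at the right heights and within about 2 mm of their disc centres. The cup and tumbler are unchanged in the picture, so I'm handing in.

```bash
python3 -c "
from bench import robot
print(robot.close_job())"
```

```text
the job is handed in; nothing more can be done
None
```

The four tubes now stand in order of height on the shelf, one per disc. The tallest (tube_4) is next to the tumbler, then tube_3 and tube_2, and the shortest (tube_1) is next to the denture cup. I handed the job in at about 26 s.

**Tubes:** The last top view shows every tube upright, with cap tops at the expected 79, 101, 123 and 145 mm. They sit within about 0.5, 1, 2 and 0.5 mm of their disc centres for tubes 1 to 4, by mean cap position.

**Cup and tumbler:** The cup measured within 0.3 mm of where it started. The tumbler looks unmoved in the picture, but its fitted centre differs by 1.5 mm. I believe that comes from a mask I narrowed to leave out tube_4; I did not recheck it.

**Disagreement:** The wrist and top cameras differed by 2 to 3 mm in y, which is close to the stated calibration error. I judged the placings from positions relative to the discs in one camera at a time. The largest contact force I read while placing was about 4 N.

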